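# Load a deep-well plate into the bench shaker and clamp it

### The arm

A 6-joint arm with a two-finger parallel gripper is mounted at the origin on the work surface. World frame = base frame: x ahead of the robot, y to its left, z up, the work surface at z = 0. Lengths are in m, angles in rad, forces in N, time in s.
With the tool pointing down it reaches from about 0.35 to 0.975 m from the base axis. Payload 4.9 kg.
Tool frame: the origin (TCP) lies at the very end of the fingers, on their centre line; the grasp point (between the pads) lies 19 mm behind it; z points along the fingers, y is the line along which they close (so a half turn about z gives the same grasp; the last joint's range is limited). The gripper opens to 85 mm and grips with 20 to 120 N. Pads are 22 mm wide; open, the fingers measure 114 mm over their backs; the gripper's body (76 mm by 85 mm) begins 54 mm behind the grasp point. The pads swing forward as they close: fully open they stand 13 mm farther back than shut.
Start: joints at [-1.352, 0.053, 1.613, -0, 1.476, -0.119], TCP at [0.207, -0.59, 0.202] pointing down, gripper open.
Joint ranges: [-3.01, 3.01], [-1.01, 2.22], [0.06, 2.58], [-1.02, 4.17], [0.09, 2.62], [-3.14, 3.14]. Speed limits (rad/s): [2.57, 2.57, 3.14, 3.14, 3.14, 3.14].

### API

Orientations are given as [roll, pitch, yaw] about the fixed x, y, z axes, in that order (R = Rz(yaw) Ry(pitch) Rx(roll)).
In Python, from workcell import status, read_camera, camera_params, arm gives the robot as it stands.
- The arm moves only by the tool jog_arm, never from a script. Its argument "moves" is a list of rows, each an object of numbers: "gripper": the opening, from 0 (shut) to 1 (fully open); "tx", "ty", "tz": the shift along the tool's x, y, z scaled (see below); "rx", "ry", "rz": the turn, a rotation vector about the tool's x, y, z scaled (see below). In form: [{"gripper": .., "tx": .., "ty": .., "tz": .., "rx": .., "ry": .., "rz": ..}, ...]. A call has 1 to 20 rows; each row is the pose to reach, as a shift and turn from the pose commanded when the call began, along the tool's axes at that moment; what a row does not reach only later rows make up. The controller multiplies each number of a shift by 75 cm and each number of a turn by pi/2 rad. A row lasts 1/12 s, in which the tool goes at most 41.7 mm and 7.16 degrees, less where a joint would pass 70% of its speed; a pose out of reach is approached as far as the arm can. A call with a number of a shift or a turn outside -1 to 1 is refused whole. A call with a gripper value outside its range is refused whole. The fingers move at their own pace and stop on an object; "force" is the grip in N (left out, the last holds). Time passes only in rows, so rows that repeat a pose let the fingers close. It gives the time, the measured TCP pose, the force, the opening and the grip force at its end, in the units of the state.
- status.observe(): the state, without advancing time (a new reading comes with each control period).
- read_camera(name): name is "scene" or "top"; returns (picture, depth): 420x560x3 uint8, red, green, blue; 420x560 float32, m along the optical axis (not along the pixel's ray), 0 where there is no reading.
- camera_params(name): a dict with "fx", "fy", "cx", "cy" (pixels), "dist_coeffs" ([k1, k2, p1, p2, k3] as OpenCV has them; the pictures are not rectified), "extrinsics" (4x4, takes a point from world to camera coordinates). Camera axes: x right, y down, z forward; pixel columns grow to the right and rows downward; lengths in m; the calibration is good to about 2 mm. A picture is of the moment at which its call begins. camera_params takes no time and is no camera call.
- arm.job_done(): hands the job in; it is judged then, once.
The state is a dict: "time": time; "joint_positions": joint angles; "qvel": joint speeds; "joint_efforts": joint torques, N m; "tool_pos": TCP position; "eef_rot": TCP orientation; "force": force on the tool from outside, world axes, zero at the start; "wrist_torque": the same for the moment, N m; "width": finger opening in m; "grasp_force": force on a finger pad.
Only numpy, scipy, OpenCV 4.12 (cv2) and the standard library are available. Lean on these libraries where they do the work, as an engineer would, in place of code of your own. Each camera call takes 0.05 s, during which the arm holds its last target. There are 200 camera calls.

### The job

Load the plate shaker: lift its smoked lid right back until it rests open on its stop, then push the white deep-well plate inside along its channel until it is fully home against the stop at the back. Then press the clamp lever down until it snaps over and stays down by itself, and finally shut the lid again. Leave the other things on the bench and on the shaker where they are.

Things in the scene. Friction and masses are not known exactly. Their poses are not given: they have to be found in the camera images.
- shaker: Cream bench plate shaker, fixed, sizes in mm. Origin at its underside; footprint x -150..150, y -190..160; its x points from its open front (robot side) to the back, y left, z up. Left half: loading bay under the lid. Right half: clamp lever over a low deck (top z = 30). Back, x 60..150: tower, roof at z = 130; the lever's cheeks at x 45..105, y -190..-110 are as tall.
- bay_mouth (a point): Middle of the bay's floor at its open front, shaker (-150, 70, 20). The bay is 140 wide inside, walls up to z = 75 (y -10..0 and 140..160). Two guides 12 high on its floor make a channel 89 wide along x; it runs into a slot of the tower (z 20..85), to the stop at x = 100. A claw in front of the slot drops over the plate as the lever goes down.
- lid (a joint): Smoked clear lid over the bay (156 wide, x -150..5, 5 thick, front skirt 25 deep), hinged along x on the left wall. 0 = shut, grows as its right edge is lifted; at 1.85 rad, just past vertical, it rests on its stop by its weight (0.2 kg). A damper slows it; pushed back well short of vertical and let go, it sinks shut by itself in about 2 s.
- lid_bar (a point): Middle of the lid's grey bar handle: round, 10 thick, 80 long along the shaker's x, 205 from the hinge axis, with an open gap of 38 to the lid's right edge. Shut: at shaker (-72, -55, 80), 50 above the deck. It can be pinched from above, fingers closing along the shaker's y, and turns between the pads as the lid swings.
- lid_hinge (a point): Point on the lid's hinge axis level with the middle of the bar, shaker (-72, 150, 80); the axis runs along the shaker's x.
- lever (a joint): Clamp lever: steel arm 20 wide, about 165 long, pivot at shaker (75, -150, 100), pointing to the front. 0 = raised by 0.45 rad (rest); grows as it is pressed down; end of travel 0.52. It springs back with up to about 9 N at the pad until about 0.4, where it snaps over: past that a detent pulls it on to 0.52 and holds it there.
- lever_pad (a point): Centre of the top face of the black press pad at the lever's free end, 45 long x 36 wide; raised at about shaker (-60, -150, 176), latched at about (-79, -150, 99).
- plate: White deep-well plate, 127 long (shaker's x) x 85 wide x 40 tall, about 0.2 kg, loose, standing on the bay floor in the channel under the lid, 40 to 70 short of home; origin at the centre of its underside, x along its length. It slides between the guides with 2 play each side.
- plate_home (a point): Where the plate's origin is when the plate is fully home against the stop, shaker (36.5, 70, 20); axes as the shaker's.
- spare_plate: Bystander: a second white deep-well plate, 127 x 85 x 40, on the bench left of the shaker; origin at the centre of its underside. Sizes in mm.
- jar: Bystander: amber jar, 52 across, 60 tall, on the roof of the shaker tower; origin at the centre of its underside. Sizes in mm.
- trough: Bystander: white open reagent trough, 130 x 50 x 32, on the bench right of the shaker; origin at the centre of its underside. Sizes in mm.
- bottle: Bystander: clear bottle, 68 across, 150 tall, right of the shaker; origin at the centre of its underside. Sizes in mm.
- tipbox: Bystander: grey pipette-tip box with clear cover, 120 x 85 x 65, front right; origin at the centre of its underside. Sizes in mm.
- timer: Bystander: white bench timer, 70 x 65 x 22, front left; origin at the centre of its underside. Sizes in mm.
- wash_bottle: Bystander: white bottle, 72 across, 160 tall, behind left; origin at the centre of its underside. Sizes in mm.
There are look-alikes about, which are no part of the job. Leave any green look-alike of the plate alone.

How it is judged:
By the outcome, as a careful person would: the job done as asked, in the order asked, and still so for the second after the job is handed in, with the robot touching nothing.
It also fails if it takes over 61 s, if anything falls off the work surface, if the arm or the gripper's body presses on something with over 40 N, if the wrist force passes 120 N, or if a joint passes its speed limit or range.

## Working session

There is one attempt and no reset: what is moved stays moved. The work goes in short steps, Python scripts to look and compute and a tool call to move; the robot and the scene stay as the last step left them, time stands still between calls to the robot, and variables do not carry over. Pictures are saved under pics/ and viewed, at most 10 in all, crops included, and the job is handed in when it is done.

Besides the shell and the picture viewer there is one more tool, called as name(argument=value, ...) on one line, values as JSON. jog_arm: Moves the arm, as the interface text tells. Its arguments: {"type":"object","properties":{"moves":{"type":"array"},"force":{"type":"number"}},"required":["moves"]}

```bash
mkdir -p pics; ls; cat > h.py <<'E'
import numpy as np, cv2
from workcell import status, read_camera, camera_params, arm
def grab(n):
    p,d=read_camera(n); np.savez(f'{n}.npz',p=p,d=d); return p,d
def P(n):
    c=camera_params(n); K=np.array([[c['fx'],0,c['cx']],[0,c['fy'],c['cy']],[0,0,1.]]); return K,np.array(c['dist_coeffs'],float),np.array(c['extrinsics'])
def ray(n,uv):
    K,D,E=P(n); q=cv2.undistortPoints(np.array(uv,float).reshape(-1,1,2),K,D).reshape(-1,2)
    R,t=E[:3,:3],E[:3,3]; return -R.T@t, np.c_[q,np.ones(len(q))]@R
def onz(n,uv,z):
    o,d=ray(n,uv); return o+d*((z-o[2])/d[:,2:3])
def bydepth(n,uv,dep):
    o,d=ray(n,uv); return o+d*np.array(dep).reshape(-1,1)
def cloud(n,d):
    v,u=np.mgrid[:d.shape[0],:d.shape[1]]
    X=bydepth(n,np.c_[u.ravel(),v.ravel()],d.ravel()).reshape(*d.shape,3); X[d<=0]=np.nan; return X
def proj(n,X):
    K,D,E=P(n); return cv2.projectPoints(np.array(X,float).reshape(-1,1,3),cv2.Rodrigues(E[:3,:3])[0],E[:3,3],K,D)[0].reshape(-1,2)
E
python3 - <<'E'
from h import *
for n in('scene','top'):
    p,d=grab(n); cv2.imwrite(f'pics/{n}0.png',cv2.resize(p[:,:,::-1],(800,600)))
    o,_=ray(n,[[0,0]]); print(n,o,camera_params(n)['extrinsics'])
print(status.observe())
E
```

```text
pics
scene [1.24838052 0.19630516 1.15251329] [[-0.20891506  0.97791197 -0.0065323   0.07636489]
 [ 0.80093872  0.1672673  -0.57490766 -0.37012301]
 [-0.56111644 -0.12533884 -0.81819222  1.6680689 ]
 [ 0.          0.          0.          1.        ]]
top [0.45568737 0.04914023 1.03856694] [[ 0.00815443 -0.99994788  0.00614389  0.03904095]
 [-0.99613804 -0.0086602  -0.08737277  0.54509556]
 [ 0.08742142 -0.00540769 -0.99615674  0.99500435]
 [ 0.          0.          0.          1.        ]]
{'time': 0.1, 'joint_positions': array([-1.35197948e+00,  5.33060587e-02,  1.61415765e+00, -1.11098041e-05,
        1.47601333e+00, -1.18980790e-01]), 'qvel': array([-0.00011572, -0.00380603, -0.00317762,  0.00124745, -0.00102227,
        0.00089239]), 'joint_efforts': array([-1.06982105e-03, -3.94898772e+01, -3.71366394e+01, -2.57369038e-04,
        3.84859362e-03,  2.09302634e-06]), 'tool_pos': array([ 0.20700334, -0.58906303,  0.20037601]), 'eef_rot': array([-3.13972027e+00, -2.12697976e-04,  3.37798499e-01]), 'force': array([ 0.82656258, -0.28711123, -0.79524733]), 'wrist_torque': array([-0.03268323,  0.01506638, -0.01140191]), 'grasp_force': 0.0, 'width': 0.08539270583423804}
```

View pics/top0.png

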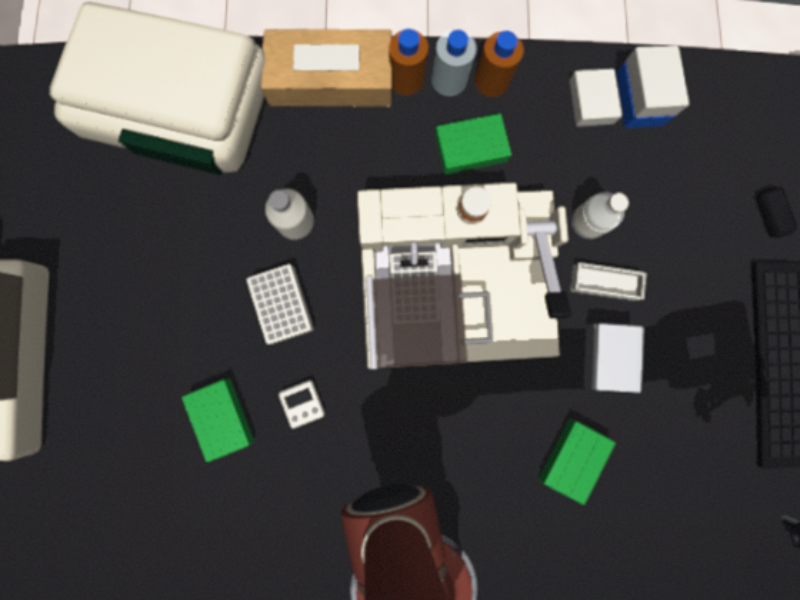

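View pics/scene0.png

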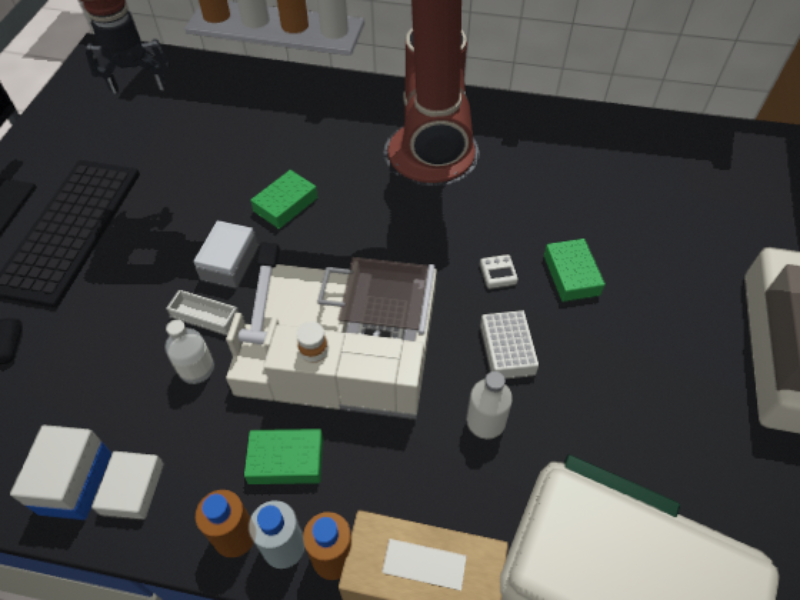

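The top view shows the shaker at (358–560, 185–368) of 800x600 with a small yaw. The bar is around (477, 317), the lever pad around (558, 303), and the smoked lid covers (370–462, 275–365). In the scene view the bar is around (335, 288) and the pad around (267, 255).

```bash
cat > m1.py <<'E'
from h import *
t=np.load('top.npz'); s=np.load('scene.npz')
XT=cloud('top',t['d']); XS=cloud('scene',s['d'])
out={}
for n,X,p in(('top',XT,t['p']),('scene',XS,s['p'])):
    roi=(X[...,0]>.3)&(X[...,0]<.85)&(abs(X[...,1])<.3)
    hsv=cv2.cvtColor(p,cv2.COLOR_RGB2HSV)
    cream=(hsv[...,2]>110)&(hsv[...,1]>15)&(hsv[...,1]<90)
    for nm,lo,hi in(('deck',.02,.04),('roof',.12,.14),('wall',.068,.078),('lid',.078,.09)):
        m=roi&(X[...,2]>lo)&(X[...,2]<hi)&(cream if nm!='lid' else True)
        q=X[m]
        if len(q)<30: print(n,nm,len(q)); continue
        m8=cv2.morphologyEx(m.astype(np.uint8),cv2.MORPH_OPEN,np.ones((3,3)))
        c=max(cv2.findContours(m8,0,2)[0],key=cv2.contourArea)
        pts=X[c[:,0,1],c[:,0,0]][:,:2].astype(np.float32)
        r=cv2.minAreaRect(pts*1000); print(n,nm,len(q),'z',np.median(q[:,2]).round(4),'rect',np.round(r[0]),np.round(r[1]),round(r[2],2), cv2.boxPoints(r).round(0).tolist())
K=np.array([[400,220]])
for nm,u in(('bar800',(477,317)),('pad',(558,303))):
    u=np.array(u)*.7; print(nm,XT[int(u[1])-3:int(u[1])+4:3,int(u[0])-15:int(u[0])+16:3,2].round(3))
E
python3 m1.py
python3 - <<'E'
from h import *
t=np.load('top.npz')['p']; cv2.imwrite('pics/tc.png',cv2.resize(t[120:265,240:405,::-1],None,fx=4,fy=4,interpolation=2))
E
```

```text
top deck 4645 z 0.0309 rect [ 538. -169.] [211. 173.] 3.92 [[427.0, -90.0], [439.0, -262.0], [649.0, -248.0], [637.0, -75.0]]
top roof 4041 z 0.1309 rect [677. -37.] [100. 282.] 0.73 [[626.0, 103.0], [629.0, -179.0], [729.0, -178.0], [725.0, 104.0]]
top wall 1002 z 0.072 rect [ 707. -211.] [54. 66.] 7.02 [[676.0, -182.0], [684.0, -247.0], [738.0, -241.0], [730.0, -175.0]]
top lid 4702 z 0.0842 rect [502. -19.] [160. 218.] 3.51 [[416.0, 84.0], [429.0, -133.0], [589.0, -123.0], [576.0, 94.0]]
scene deck 2322 z 0.031 rect [ 508. -172.] [158. 153.] 9.46 [[418.0, -109.0], [443.0, -260.0], [599.0, -234.0], [574.0, -83.0]]
scene roof 2898 z 0.1307 rect [679. -50.] [101. 268.] 1.02 [[626.0, 83.0], [631.0, -185.0], [732.0, -183.0], [727.0, 85.0]]
scene wall 856 z 0.072 rect [ 697. -210.] [75. 75.] 3.69 [[658.0, -175.0], [662.0, -249.0], [737.0, -244.0], [732.0, -170.0]]
scene lid 3284 z 0.0841 rect [501. -21.] [164. 216.] 3.35 [[413.0, 82.0], [425.0, -133.0], [589.0, -123.0], [576.0, 92.0]]
bar800 [[0.084 0.086 0.082 0.032 0.027 0.033 0.032 0.033 0.084 0.033 0.033]
 [0.086 0.083 0.082 0.031 0.033 0.031 0.032 0.033 0.086 0.03  0.032]
 [0.085 0.086 0.082 0.031 0.032 0.034 0.029 0.033 0.087 0.032   nan]]
pad [[ 0.028  0.029  0.165  0.175  0.176  0.173  0.176  0.173 -0.001  0.001
   0.002]
 [ 0.031  0.031  0.032  0.177  0.176  0.179  0.18   0.183  0.001 -0.001
   0.   ]
 [ 0.031  0.032  0.032  0.181  0.181  0.183  0.182  0.183  0.178 -0.003
  -0.002]]
```

View pics/tc.png

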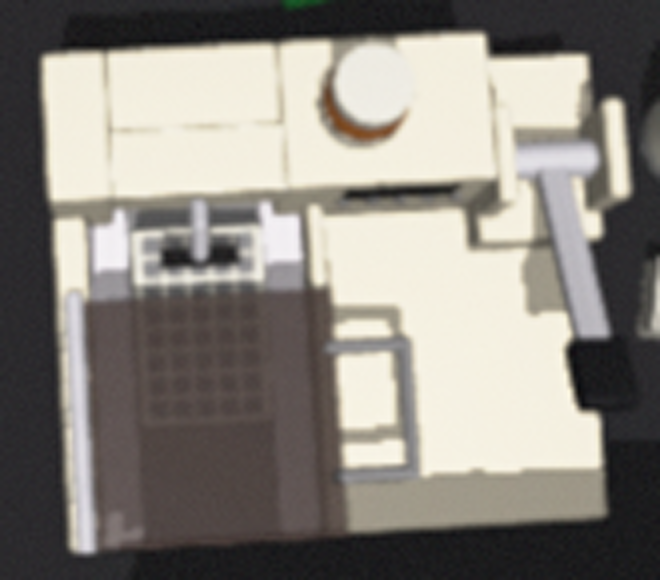

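```bash
cat > m2.py <<'E'
from h import *
R=lambda a:np.array([[np.cos(a),-np.sin(a)],[np.sin(a),np.cos(a)]])
o=np.array([.5768,-.0645]); a=.060
for n in('top','scene'):
    z=np.load(n+'.npz'); p=z['p']; X=cloud(n,z['d']); S=X.copy(); S[...,:2]=(X[...,:2]-o)@R(a)
    f=lambda x0,x1,y0,y1,z0,z1:S[(S[...,0]>x0)&(S[...,0]<x1)&(S[...,1]>y0)&(S[...,1]<y1)&(S[...,2]>z0)&(S[...,2]<z1)]
    r=lambda q:np.round(q*1000,1)
    b=f(-.125,-.02,-.07,-.04,.07,.095); l=np.polyfit(b[:,0],b[:,1],1)
    print(n,'bar n',len(b),'centre',r(np.median(b,0)),'slope',l[0].round(4),'x ext',r(np.percentile(b[:,0],[2,98])),'y',r(np.percentile(b[:,1],[3,97])),'ztop',r(np.percentile(b[:,2],90)))
    b=f(-.1,.0,-.20,-.11,.15,.2); dark=b; print(' pad',len(b),r(np.median(b,0)),'x',r(np.percentile(b[:,0],[2,98])),'y',r(np.percentile(b[:,1],[2,98])))
    q=f(-.16,-.13,-.18,-.08,.026,.036); print(' deck front edge x: ',[r(np.percentile(q[(abs(q[:,1]-y)<.015),0],2)) for y in(-.165,-.13,-.095)])
    q=f(.06,.17,-.1,.15,.125,.135); print(' roof back edge x',[r(np.percentile(q[(abs(q[:,1]-y)<.015),0],98)) for y in(-.07,0,.07,.13)])
    q=f(.06,.15,-.15,.19,.125,.135); print(' roof L edge y',[r(np.percentile(q[(abs(q[:,0]-x)<.012),1],98)) for x in(.08,.105,.13)],' R',[r(np.percentile(q[(abs(q[:,0]-x)<.012),1],2)) for x in(.115,.13)])
    # white plate through bay: visible top between lid and slot
    q=f(.008,.058,.02,.12,.045,.075); print(' plate top?',len(q),r(np.median(q,0)) if len(q) else '', 'x max',r(np.percentile(q[:,0],98)) if len(q) else '')
E
python3 m2.py
```

```text
top bar n 176 centre [-73.8 -52.7  85. ] slope 0.0082 x ext [-116.8  -30.1] y [-58.7 -40.8] ztop 87.3
 pad 414 [ -57.3 -146.4  175.2] x [-84.5 -15.4] y [-164.8 -130.1]
 deck front edge x:  [np.float64(-149.8), np.float64(-150.2), np.float64(-150.3)]
 roof back edge x [np.float64(146.6), np.float64(145.4), np.float64(146.4), np.float64(146.3)]
 roof L edge y [np.float64(156.2), np.float64(157.3), np.float64(158.1)]  R [np.float64(-101.8), np.float64(-101.6)]
 plate top? 418 [24.  74.1 61.3] x max 49.7
scene bar n 116 centre [-72.5 -52.5  85. ] slope -0.012 x ext [-115.9  -29.7] y [-59.1 -41.7] ztop 88.0
 pad 316 [ -53.1 -150.1  172.3] x [-81.3 -11.6] y [-167.1 -134.2]
 deck front edge x:  [np.float64(-150.3), np.float64(-149.8), np.float64(-151.0)]
 roof back edge x [np.float64(148.3), np.float64(147.5), np.float64(146.8), np.float64(147.2)]
 roof L edge y [np.float64(156.3), np.float64(156.2), np.float64(155.8)]  R [np.float64(-105.8), np.float64(-103.8)]
 plate top? 25 [10.5 97.  60.2] x max 14.4
```

jog_arm(moves=[{"gripper":0.35,"tx":0.03,"ty":-0.02,"tz":-0.077,"rx":0,"ry":0,"rz":0.03},{"gripper":0.35,"tx":0.06,"ty":-0.05,"tz":-0.077,"rx":0,"ry":0,"rz":0.06},{"gripper":0.35,"tx":0.583,"ty":-0.454,"tz":-0.077,"rx":0,"ry":0,"rz":0.177},{"gripper":0.35,"tx":0.583,"ty":-0.454,"tz":-0.077,"rx":0,"ry":0,"rz":0.177},{"gripper":0.35,"tx":0.583,"ty":-0.454,"tz":-0.077,"rx":0,"ry":0,"rz":0.177},{"gripper":0.35,"tx":0.583,"ty":-0.454,"tz":-0.077,"rx":0,"ry":0,"rz":0.177},{"gripper":0.35,"tx":0.583,"ty":-0.454,"tz":-0.077,"rx":0,"ry":0,"rz":0.177},{"gripper":0.35,"tx":0.583,"ty":-0.454,"tz":-0.077,"rx":0,"ry":0,"rz":0.177},{"gripper":0.35,"tx":0.583,"ty":-0.454,"tz":-0.077,"rx":0,"ry":0,"rz":0.177},{"gripper":0.35,"tx":0.583,"ty":-0.454,"tz":-0.077,"rx":0,"ry":0,"rz":0.177},{"gripper":0.35,"tx":0.583,"ty":-0.454,"tz":-0.077,"rx":0,"ry":0,"rz":0.177},{"gripper":0.35,"tx":0.583,"ty":-0.454,"tz":-0.077,"rx":0,"ry":0,"rz":0.177},{"gripper":0.35,"tx":0.583,"ty":-0.454,"tz":-0.077,"rx":0,"ry":0,"rz":0.177},{"gripper":0.35,"tx":0.583,"ty":-0.454,"tz":-0.077,"rx":0,"ry":0,"rz":0.177},{"gripper":0.35,"tx":0.583,"ty":-0.454,"tz":-0.077,"rx":0,"ry":0,"rz":0.177},{"gripper":0.35,"tx":0.583,"ty":-0.454,"tz":-0.077,"rx":0,"ry":0,"rz":0.177},{"gripper":0.35,"tx":0.583,"ty":-0.454,"tz":-0.077,"rx":0,"ry":0,"rz":0.177},{"gripper":0.35,"tx":0.583,"ty":-0.454,"tz":-0.077,"rx":0,"ry":0,"rz":0.177},{"gripper":0.35,"tx":0.583,"ty":-0.454,"tz":-0.077,"rx":0,"ry":0,"rz":0.177},{"gripper":0.35,"tx":0.583,"ty":-0.454,"tz":-0.077,"rx":0,"ry":0,"rz":0.177}], force=30)

```text
time: 1.77
tool_pos: [0.5063, -0.1247, 0.2592]
eef_rot: [3.141, 0.0, 0.057]
force: [0.7, -0.0, -1.2]
width: 0.0298
grasp_force: 0.0
```

jog_arm(moves=[{"gripper":0.35,"tz":0.05},{"gripper":0.35,"tz":0.1},{"gripper":0.35,"tz":0.15},{"gripper":0.35,"tz":0.19},{"gripper":0.35,"tz":0.22},{"gripper":0.35,"tz":0.245},{"gripper":0.35,"tz":0.264},{"gripper":0.35,"tz":0.264},{"gripper":0.35,"tz":0.264},{"gripper":0.0,"tz":0.264},{"gripper":0.0,"tz":0.264},{"gripper":0.0,"tz":0.264},{"gripper":0.0,"tz":0.264},{"gripper":0.0,"tz":0.264},{"gripper":0.0,"tz":0.264}], force=30)

```text
$.moves[0]: bad value
```

jog_arm(moves=[{"gripper":0.35,"tx":0,"ty":0,"tz":0.05,"rx":0,"ry":0,"rz":0},{"gripper":0.35,"tx":0,"ty":0,"tz":0.1,"rx":0,"ry":0,"rz":0},{"gripper":0.35,"tx":0,"ty":0,"tz":0.15,"rx":0,"ry":0,"rz":0},{"gripper":0.35,"tx":0,"ty":0,"tz":0.19,"rx":0,"ry":0,"rz":0},{"gripper":0.35,"tx":0,"ty":0,"tz":0.22,"rx":0,"ry":0,"rz":0},{"gripper":0.35,"tx":0,"ty":0,"tz":0.245,"rx":0,"ry":0,"rz":0},{"gripper":0.35,"tx":0,"ty":0,"tz":0.264,"rx":0,"ry":0,"rz":0},{"gripper":0.35,"tx":0,"ty":0,"tz":0.264,"rx":0,"ry":0,"rz":0},{"gripper":0.35,"tx":0,"ty":0,"tz":0.264,"rx":0,"ry":0,"rz":0},{"gripper":0,"tx":0,"ty":0,"tz":0.264,"rx":0,"ry":0,"rz":0},{"gripper":0,"tx":0,"ty":0,"tz":0.264,"rx":0,"ry":0,"rz":0},{"gripper":0,"tx":0,"ty":0,"tz":0.264,"rx":0,"ry":0,"rz":0},{"gripper":0,"tx":0,"ty":0,"tz":0.264,"rx":0,"ry":0,"rz":0},{"gripper":0,"tx":0,"ty":0,"tz":0.264,"rx":0,"ry":0,"rz":0},{"gripper":0,"tx":0,"ty":0,"tz":0.264,"rx":0,"ry":0,"rz":0}], force=30)

```text
time: 3.02
tool_pos: [0.5071, -0.1235, 0.0617]
eef_rot: [3.141, -0.001, 0.06]
force: [-0.0, -1.0, 0.3]
width: -0.0002
grasp_force: 0.0
```

```bash
python3 - <<'E'
from h import *
p,d=grab('scene'); q,d2=grab('top')
a=cv2.resize(p[150:300,150:320,::-1],(450,400),interpolation=2); b=cv2.resize(q[150:300,240:410,::-1],(350,400),interpolation=2) if 0 else cv2.resize(q[170:270,270:370,::-1],(340,400),interpolation=2)
cv2.imwrite('pics/miss.png',np.hstack([a,b])); print(status.observe()['width'])
E
```

```text
-0.00012943032591598798
```

View pics/miss.png

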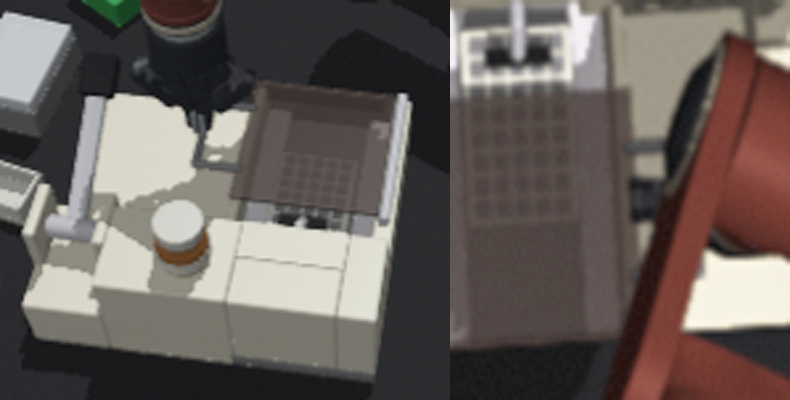

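```bash
python3 - <<'E'
from h import *
z=np.load('scene.npz'); X=cloud('scene',z['d']); a=.06
R=np.array([[np.cos(a),-np.sin(a)],[np.sin(a),np.cos(a)]])
S=X.copy(); S[...,:2]=(X[...,:2]-[.576,-.0645])@R
m=(S[...,0]>-.13)&(S[...,0]<-.02)&(S[...,1]>-.1)&(S[...,1]<-.02)&(S[...,2]>.045)&(S[...,2]<.2)
for v in range(178,215,2):
    r=[(int(u),*(S[v,u]*1000).round().astype(int).tolist()) for u in np.where(m[v])[0] if 215<u<248]
    print(v,r[:9])
print('proj tcp',proj('scene',[[.5071,-.1235,.0617]]))
E
```

```text
178 [(216, -55, -67, 197), (224, -59, -47, 195), (225, -57, -44, 199), (227, -57, -38, 199), (228, -58, -36, 199), (229, -60, -34, 196), (230, -63, -32, 192), (231, -62, -29, 195), (232, -62, -27, 195)]
180 [(216, -54, -68, 189), (217, -54, -65, 190), (218, -52, -62, 193), (219, -58, -61, 185), (220, -59, -59, 185), (221, -62, -57, 181), (222, -59, -54, 185), (223, -62, -52, 183), (224, -51, -45, 198)]
182 [(216, -56, -70, 178), (217, -55, -67, 180), (218, -57, -65, 177), (219, -56, -62, 179), (220, -58, -60, 177), (221, -60, -58, 175), (222, -62, -55, 174), (223, -61, -53, 175), (224, -52, -46, 187)]
184 [(216, -54, -70, 172), (217, -53, -67, 174), (218, -56, -65, 170), (219, -55, -62, 172), (220, -55, -60, 172), (221, -66, -61, 159), (222, -66, -58, 160), (223, -79, -60, 143), (224, -57, -49, 172)]
186 [(216, -66, -76, 148), (217, -55, -69, 163), (218, -52, -65, 167), (219, -56, -64, 162), (220, -52, -59, 168), (221, -57, -58, 162), (222, -63, -58, 154), (223, -73, -59, 142), (224, -57, -50, 164)]
188 [(216, -60, -74, 147), (217, -69, -75, 134), (218, -57, -68, 151), (219, -61, -67
[... 1202 characters left out ...]
(226, -61, -54, 85), (227, -62, -51, 84)]
204 [(224, -53, -57, 86), (225, -54, -55, 85), (227, -56, -50, 83)]
206 [(223, -49, -60, 82), (224, -48, -57, 83), (226, -50, -51, 82)]
208 [(223, -40, -58, 84), (224, -40, -55, 85), (225, -37, -51, 90), (226, -44, -50, 81)]
210 [(222, -31, -58, 87), (223, -33, -56, 86), (224, -36, -54, 82), (225, -31, -49, 90), (226, -35, -48, 84), (227, -36, -46, 83), (228, -33, -42, 88), (229, -36, -40, 84), (230, -35, -37, 86)]
212 [(223, -28, -55, 82), (224, -28, -52, 83), (225, -28, -49, 84), (226, -30, -47, 81), (227, -30, -44, 82), (228, -32, -42, 80), (229, -31, -39, 83), (230, -30, -35, 85), (231, -28, -32, 88)]
214 []
proj tcp [[227.2708315  203.67543691]]
```

```bash
python3 - <<'E'
from h import *
a=.338; y=np.array([np.sin(a),-np.cos(a),0])
T=np.array([.207,-.589,.2])
for dz in(0,.013,.035,.05): print(dz,(proj('scene',[T+y*.045+[0,0,dz],T-y*.045+[0,0,dz]])/.7).round(1).tolist())
print('now',[(dz,proj('scene',[[.5071,-.1235,.0617+dz]]).round(1).tolist()) for dz in(0,.02,.035,.073)])
p,d=grab('scene'); im=cv2.imread('pics/scene0.png')[0:130,60:200]
c=p[150:225,195:265,::-1]
cv2.imwrite('pics/cmp.png',np.hstack([cv2.resize(im,(420,390)),cv2.resize(c,(364,390),interpolation=2)]))
E
```

```text
0 [[124.4, 107.6], [167.7, 104.3]]
0.013 [[122.3, 102.6], [165.9, 99.3]]
0.035 [[118.6, 93.9], [162.8, 90.7]]
0.05 [[116.0, 87.9], [160.6, 84.6]]
now [(0, [[227.3, 203.7]]), (0.02, [[226.6, 199.5]]), (0.035, [[226.0, 196.3]]), (0.073, [[224.6, 187.9]])]
```

View pics/cmp.png

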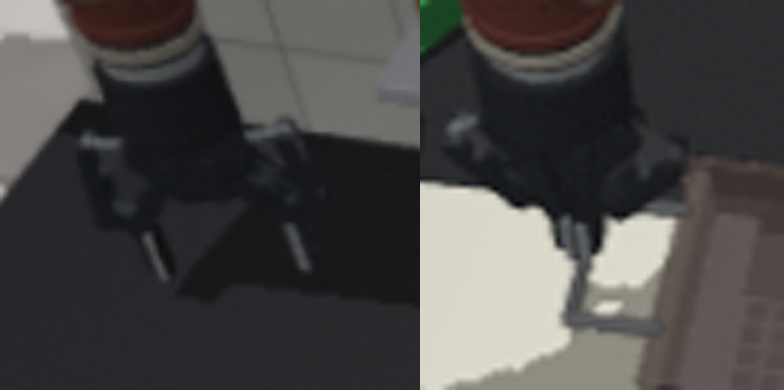

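The fingertips show about 20–35 mm higher than the reported TCP says: closed tips at z≈0.095 by depth, above the bar top at 0.085. The gripper closed above the bar, so I'll reopen it, go lower and close again.

jog_arm(moves=[{"gripper":0.35,"tx":0,"ty":0,"tz":0,"rx":0,"ry":0,"rz":0},{"gripper":0.35,"tx":0,"ty":0,"tz":0,"rx":0,"ry":0,"rz":0},{"gripper":0.35,"tx":0,"ty":0,"tz":0,"rx":0,"ry":0,"rz":0},{"gripper":0.35,"tx":0,"ty":0,"tz":0,"rx":0,"ry":0,"rz":0},{"gripper":0.35,"tx":0,"ty":0,"tz":0.012,"rx":0,"ry":0,"rz":0},{"gripper":0.35,"tx":0,"ty":0,"tz":0.024,"rx":0,"ry":0,"rz":0},{"gripper":0.35,"tx":0,"ty":0,"tz":0.036,"rx":0,"ry":0,"rz":0},{"gripper":0.35,"tx":0,"ty":0,"tz":0.036,"rx":0,"ry":0,"rz":0},{"gripper":0,"tx":0,"ty":0,"tz":0.036,"rx":0,"ry":0,"rz":0},{"gripper":0,"tx":0,"ty":0,"tz":0.036,"rx":0,"ry":0,"rz":0},{"gripper":0,"tx":0,"ty":0,"tz":0.036,"rx":0,"ry":0,"rz":0},{"gripper":0,"tx":0,"ty":0,"tz":0.036,"rx":0,"ry":0,"rz":0},{"gripper":0,"tx":0,"ty":0,"tz":0.036,"rx":0,"ry":0,"rz":0}], force=30)

```text
time: 4.25
tool_pos: [0.5065, -0.1237, 0.0343]
eef_rot: [3.141, 0.001, 0.06]
force: [-2.0, -1.8, -0.2]
width: 0.0091
grasp_force: 29.2
```

jog_arm(moves=[{"gripper":0,"tx":0,"ty":-0.0003,"tz":-0.0137,"rx":0,"ry":0,"rz":0},{"gripper":0,"tx":0,"ty":-0.0014,"tz":-0.0273,"rx":0,"ry":0,"rz":0},{"gripper":0,"tx":0,"ty":-0.0031,"tz":-0.0408,"rx":0,"ry":0,"rz":0},{"gripper":0,"tx":0,"ty":-0.0054,"tz":-0.0543,"rx":0,"ry":0,"rz":0},{"gripper":0,"tx":0,"ty":-0.0085,"tz":-0.0676,"rx":0,"ry":0,"rz":0},{"gripper":0,"tx":0,"ty":-0.0122,"tz":-0.0808,"rx":0,"ry":0,"rz":0},{"gripper":0,"tx":0,"ty":-0.0166,"tz":-0.0937,"rx":0,"ry":0,"rz":0},{"gripper":0,"tx":0,"ty":-0.0216,"tz":-0.1064,"rx":0,"ry":0,"rz":0},{"gripper":0,"tx":0,"ty":-0.0272,"tz":-0.1189,"rx":0,"ry":0,"rz":0},{"gripper":0,"tx":0,"ty":-0.0335,"tz":-0.131,"rx":0,"ry":0,"rz":0},{"gripper":0,"tx":0,"ty":-0.0403,"tz":-0.1429,"rx":0,"ry":0,"rz":0},{"gripper":0,"tx":0,"ty":-0.0477,"tz":-0.1543,"rx":0,"ry":0,"rz":0},{"gripper":0,"tx":0,"ty":-0.0557,"tz":-0.1654,"rx":0,"ry":0,"rz":0},{"gripper":0,"tx":0,"ty":-0.0643,"tz":-0.1761,"rx":0,"ry":0,"rz":0},{"gripper":0,"tx":0,"ty":-0.0733,"tz":-0.1863,"rx":0,"ry":0,"rz":0},{"gripper":0,"tx":0,"ty":-0.0829,"tz":-0.1961,"rx":0,"ry":0,"rz":0},{"gripper":0,"tx":0,"ty":-0.0929,"tz":-0.2053,"rx":0,"ry":0,"rz":0},{"gripper":0,"tx":0,"ty":-0.1034,"tz":-0.2141,"rx":0,"ry":0,"rz":0},{"gripper":0,"tx":0,"ty":-0.1143,"tz":-0.2223,"rx":0,"ry":0,"rz":0},{"gripper":0,"tx":0,"ty":-0.1256,"tz":-0.23,"rx":0,"ry":0,"rz":0}], force=30)

```text
time: 5.92
tool_pos: [0.5007, -0.0304, 0.2098]
eef_rot: [3.138, 0.0, 0.059]
force: [-5.0, -4.0, 3.5]
width: 0.0089
grasp_force: 29.8
```

jog_arm(moves=[{"gripper":0,"tx":0,"ty":-0.0117,"tz":-0.0071,"rx":0,"ry":0,"rz":0},{"gripper":0,"tx":0,"ty":-0.0237,"tz":-0.0136,"rx":0,"ry":0,"rz":0},{"gripper":0,"tx":0,"ty":-0.0361,"tz":-0.0195,"rx":0,"ry":0,"rz":0},{"gripper":0,"tx":0,"ty":-0.0487,"tz":-0.0247,"rx":0,"ry":0,"rz":0},{"gripper":0,"tx":0,"ty":-0.0615,"tz":-0.0294,"rx":0,"ry":0,"rz":0},{"gripper":0,"tx":0,"ty":-0.0746,"tz":-0.0333,"rx":0,"ry":0,"rz":0},{"gripper":0,"tx":0,"ty":-0.0878,"tz":-0.0367,"rx":0,"ry":0,"rz":0},{"gripper":0,"tx":0,"ty":-0.1012,"tz":-0.0393,"rx":0,"ry":0,"rz":0},{"gripper":0,"tx":0,"ty":-0.1148,"tz":-0.0413,"rx":0,"ry":0,"rz":0},{"gripper":0,"tx":0,"ty":-0.1284,"tz":-0.0426,"rx":0,"ry":0,"rz":0},{"gripper":0,"tx":0,"ty":-0.142,"tz":-0.0432,"rx":0,"ry":0,"rz":0},{"gripper":0,"tx":0,"ty":-0.1557,"tz":-0.0432,"rx":0,"ry":0,"rz":0},{"gripper":0,"tx":0,"ty":-0.1693,"tz":-0.0424,"rx":0,"ry":0,"rz":0},{"gripper":0,"tx":0,"ty":-0.1829,"tz":-0.041,"rx":0,"ry":0,"rz":0},{"gripper":0,"tx":0,"ty":-0.1964,"tz":-0.0389,"rx":0,"ry":0,"rz":0},{"gripper":0,"tx":0,"ty":-0.2098,"tz":-0.0361,"rx":0,"ry":0,"rz":0},{"gripper":0,"tx":0,"ty":-0.2177,"tz":-0.0342,"rx":0,"ry":0,"rz":0},{"gripper":0,"tx":0,"ty":-0.2177,"tz":-0.0342,"rx":0,"ry":0,"rz":0},{"gripper":0,"tx":0,"ty":-0.2177,"tz":-0.0342,"rx":0,"ry":0,"rz":0}], force=30)

```text
time: 7.5
tool_pos: [0.4909, 0.1349, 0.2334]
eef_rot: [-3.14, 0.0, 0.061]
force: [-5.6, 0.5, 3.3]
width: 0.0085
grasp_force: 31.3
```

jog_arm(moves=[{"gripper":0.35,"tx":0,"ty":0,"tz":0,"rx":0,"ry":0,"rz":0},{"gripper":0.35,"tx":0,"ty":0,"tz":0,"rx":0,"ry":0,"rz":0},{"gripper":0.35,"tx":0,"ty":0,"tz":0,"rx":0,"ry":0,"rz":0},{"gripper":0.35,"tx":0,"ty":0,"tz":0,"rx":0,"ry":0,"rz":0},{"gripper":0.35,"tx":0,"ty":0,"tz":-0.04,"rx":0,"ry":0,"rz":0},{"gripper":0.35,"tx":0,"ty":0,"tz":-0.08,"rx":0,"ry":0,"rz":0},{"gripper":0.35,"tx":0,"ty":0,"tz":-0.12,"rx":0,"ry":0,"rz":0},{"gripper":0,"tx":0,"ty":0.05,"tz":-0.12,"rx":0,"ry":0,"rz":0},{"gripper":0,"tx":-0.05,"ty":0.1,"tz":-0.12,"rx":0,"ry":0,"rz":0},{"gripper":0,"tx":-0.1,"ty":0.15,"tz":-0.12,"rx":0,"ry":0,"rz":0},{"gripper":0,"tx":-0.13,"ty":0.18,"tz":-0.12,"rx":0,"ry":0,"rz":0},{"gripper":0,"tx":-0.13,"ty":0.18,"tz":-0.12,"rx":0,"ry":0,"rz":0},{"gripper":0,"tx":-0.13,"ty":0.18,"tz":-0.12,"rx":0,"ry":0,"rz":0}], force=30)

```text
time: 8.58
tool_pos: [0.4012, -0.0089, 0.323]
eef_rot: [3.141, -0.002, 0.055]
force: [0.5, -0.4, 0.0]
width: 0.0001
grasp_force: 0.0
```

```bash
cat > look.py <<'E'
import sys
from h import *
p,_=grab('scene'); q,_=grab('top')
cv2.imwrite(f'pics/{sys.argv[1]}.png',np.hstack([cv2.resize(p[120:300,140:330,::-1],(400,379),interpolation=2),cv2.resize(q[110:290,230:420,::-1],(400,379),interpolation=2)]))
E
cat > pl.py <<'E'
from h import *
a=.06; R=np.array([[np.cos(a),-np.sin(a)],[np.sin(a),np.cos(a)]])
for n in('top','scene'):
    z=np.load(n+'.npz'); X=cloud(n,z['d']); S=X.copy(); S[...,:2]=(X[...,:2]-[.576,-.0645])@R
    q=S[(S[...,0]>-.14)&(S[...,0]<.058)&(S[...,1]>.025)&(S[...,1]<.115)&(S[...,2]>.052)&(S[...,2]<.066)]*1000
    if len(q): print(n,'plate top',len(q),'z',np.median(q[:,2]).round(1),'x',np.percentile(q[:,0],[1,99]).round(1),'y',np.percentile(q[:,1],[1,99]).round(1))
E
python3 look.py open; python3 pl.py; python3 -c "
from h import *
s=status.observe();print(s['tool_pos'],s['eef_rot'],s['force'],s['time'])"
```

```text
top plate top 1515 z 61.4 x [-75.1  49.9] y [ 29.7 113. ]
scene plate top 736 z 61.3 x [-75.7  13. ] y [ 28.9 112.4]
[ 0.40248344 -0.00720906  0.32261478] [-3.14131580e+00 -1.50342497e-03  5.83812185e-02] [ 0.39434158 -0.26073242  0.97235108] 8.6833
```

View pics/open.png

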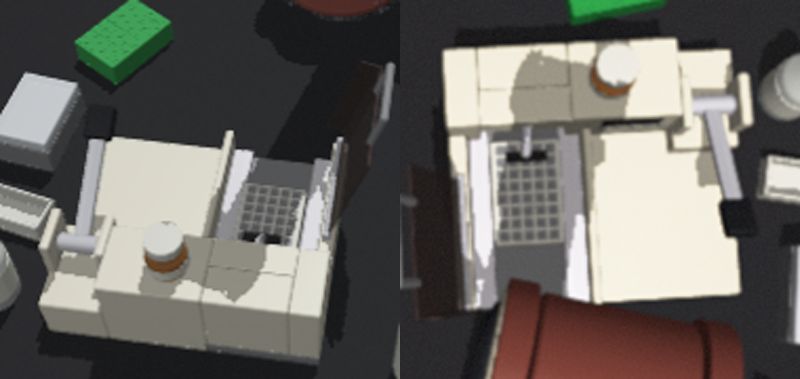

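jog_arm(moves=[{"gripper":0,"tx":0.03,"ty":-0.0045,"tz":0.02,"rx":0,"ry":0,"rz":0},{"gripper":0,"tx":0.082,"ty":-0.0045,"tz":0.04,"rx":0,"ry":0,"rz":0},{"gripper":0,"tx":0.082,"ty":-0.0045,"tz":0.08,"rx":0,"ry":0,"rz":0},{"gripper":0,"tx":0.082,"ty":-0.0045,"tz":0.13,"rx":0,"ry":0,"rz":0},{"gripper":0,"tx":0.082,"ty":-0.0045,"tz":0.18,"rx":0,"ry":0,"rz":0},{"gripper":0,"tx":0.082,"ty":-0.0045,"tz":0.23,"rx":0,"ry":0,"rz":0},{"gripper":0,"tx":0.082,"ty":-0.0045,"tz":0.28,"rx":0,"ry":0,"rz":0},{"gripper":0,"tx":0.082,"ty":-0.0045,"tz":0.32,"rx":0,"ry":0,"rz":0},{"gripper":0,"tx":0.082,"ty":-0.0045,"tz":0.35,"rx":0,"ry":0,"rz":0},{"gripper":0,"tx":0.082,"ty":-0.0045,"tz":0.37,"rx":0,"ry":0,"rz":0},{"gripper":0,"tx":0.082,"ty":-0.0045,"tz":0.385,"rx":0,"ry":0,"rz":0},{"gripper":0,"tx":0.082,"ty":-0.0045,"tz":0.385,"rx":0,"ry":0,"rz":0},{"gripper":0,"tx":0.082,"ty":-0.0045,"tz":0.385,"rx":0,"ry":0,"rz":0}], force=30)

```text
time: 9.77
tool_pos: [0.4636, 0.0006, 0.0334]
eef_rot: [-3.141, 0.001, 0.061]
force: [0.6, 0.0, 0.7]
width: -0.0001
grasp_force: 0.0
```

```bash
python3 look.py down; python3 - <<'E'
from h import *
a=.06; R=np.array([[np.cos(a),-np.sin(a)],[np.sin(a),np.cos(a)]])
s=status.observe();print(s['tool_pos'],s['eef_rot'],s['force'],s['time'])
z=np.load('scene.npz'); X=cloud('scene',z['d']); S=X.copy(); S[...,:2]=(X[...,:2]-[.576,-.0645])@R; S*=1000
for v in range(0,420,2):
    m=(S[v,:,0]>-125)&(S[v,:,0]<-80)&(S[v,:,1]>50)&(S[v,:,1]<92)&(S[v,:,2]>26)&(S[v,:,2]<110)
    if m.sum()>1: print(v,np.where(m)[0][[0,-1]],np.median(S[v,m],0).round())
print(proj('scene',[s['tool_pos']+[0,0,dz] for dz in(0,.02,.03,.04)]).round(1).tolist())
E
```

```text
[4.64813357e-01 1.32131894e-04 3.50646234e-02] [ 3.14113007e+00 -2.42727558e-03  6.03549714e-02] [-0.41608009  0.20727263  0.73875136] 9.8667
188 [272 273] [-114.   70.  105.]
190 [265 273] [-106.   70.  106.]
192 [268 279] [-96.  69. 109.]
194 [268 278] [-99.  74.  99.]
196 [268 277] [-98.  72.  89.]
198 [269 277] [-99.  73.  78.]
200 [271 275] [-99.  74.  70.]
202 [268 271] [-121.   58.   27.]
[[273.0, 204.6], [272.9, 200.5], [272.8, 198.4], [272.7, 196.3]]
```

View pics/down.png

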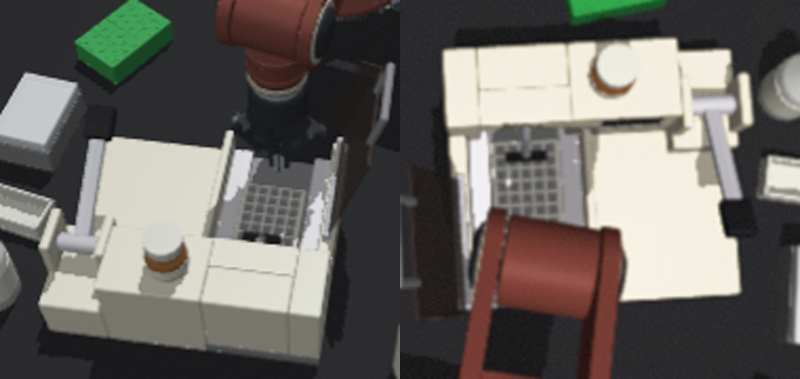

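jog_arm(moves=[{"gripper":0,"tx":0,"ty":0,"tz":0.018,"rx":0,"ry":0,"rz":0},{"gripper":0,"tx":0,"ty":0,"tz":0.036,"rx":0,"ry":0,"rz":0},{"gripper":0,"tx":0,"ty":0,"tz":0.036,"rx":0,"ry":0,"rz":0},{"gripper":0,"tx":0.01,"ty":0,"tz":0.036,"rx":0,"ry":0,"rz":0},{"gripper":0,"tx":0.02,"ty":0,"tz":0.036,"rx":0,"ry":0,"rz":0},{"gripper":0,"tx":0.026,"ty":0,"tz":0.036,"rx":0,"ry":0,"rz":0},{"gripper":0,"tx":0.032,"ty":0,"tz":0.036,"rx":0,"ry":0,"rz":0},{"gripper":0,"tx":0.038,"ty":0,"tz":0.036,"rx":0,"ry":0,"rz":0},{"gripper":0,"tx":0.044,"ty":0,"tz":0.036,"rx":0,"ry":0,"rz":0},{"gripper":0,"tx":0.05,"ty":0,"tz":0.036,"rx":0,"ry":0,"rz":0},{"gripper":0,"tx":0.056,"ty":0,"tz":0.036,"rx":0,"ry":0,"rz":0},{"gripper":0,"tx":0.062,"ty":0,"tz":0.036,"rx":0,"ry":0,"rz":0},{"gripper":0,"tx":0.068,"ty":0,"tz":0.036,"rx":0,"ry":0,"rz":0},{"gripper":0,"tx":0.074,"ty":0,"tz":0.036,"rx":0,"ry":0,"rz":0},{"gripper":0,"tx":0.079,"ty":0,"tz":0.036,"rx":0,"ry":0,"rz":0},{"gripper":0,"tx":0.083,"ty":0,"tz":0.036,"rx":0,"ry":0,"rz":0},{"gripper":0,"tx":0.086,"ty":0,"tz":0.036,"rx":0,"ry":0,"rz":0},{"gripper":0,"tx":0.086,"ty":0,"tz":0.036,"rx":0,"ry":0,"rz":0}], force=30)

```text
time: 11.37
tool_pos: [0.5284, 0.0038, 0.0067]
eef_rot: [3.142, -0.001, 0.06]
force: [0.5, -0.2, -0.1]
width: -0.0
grasp_force: 0.0
```

jog_arm(moves=[{"gripper":0,"tx":0.002,"ty":0,"tz":0,"rx":0,"ry":0,"rz":0},{"gripper":0,"tx":0.004,"ty":0,"tz":0,"rx":0,"ry":0,"rz":0},{"gripper":0,"tx":0.006,"ty":0,"tz":0,"rx":0,"ry":0,"rz":0},{"gripper":0,"tx":0.006,"ty":0,"tz":0,"rx":0,"ry":0,"rz":0}])

```text
time: 11.7
tool_pos: [0.5309, 0.004, 0.0065]
eef_rot: [-3.142, 0.004, 0.06]
force: [-5.9, -1.2, 4.1]
width: -0.0002
grasp_force: 3.3
```

jog_arm(moves=[{"gripper":0,"tx":0.002,"ty":0,"tz":0,"rx":0,"ry":0,"rz":0},{"gripper":0,"tx":0.004,"ty":0,"tz":0,"rx":0,"ry":0,"rz":0},{"gripper":0,"tx":0.004,"ty":0,"tz":0,"rx":0,"ry":0,"rz":0},{"gripper":0,"tx":0.004,"ty":0,"tz":0,"rx":0,"ry":0,"rz":0}])

```text
time: 12.03
tool_pos: [0.5306, 0.004, 0.0061]
eef_rot: [-3.141, 0.012, 0.06]
force: [-17.4, -1.1, 12.6]
width: 0.0
grasp_force: 8.8
```

jog_arm(moves=[{"gripper":0,"tx":-0.03,"ty":0,"tz":0,"rx":0,"ry":0,"rz":0},{"gripper":0,"tx":-0.08,"ty":0,"tz":0,"rx":0,"ry":0,"rz":0},{"gripper":0,"tx":-0.1,"ty":0,"tz":-0.05,"rx":0,"ry":0,"rz":0},{"gripper":0,"tx":-0.1,"ty":0,"tz":-0.1,"rx":0,"ry":0,"rz":0},{"gripper":0,"tx":-0.1,"ty":0,"tz":-0.1,"rx":0,"ry":0,"rz":0}])

```text
time: 12.45
tool_pos: [0.4645, -0.0009, 0.0887]
eef_rot: [3.139, -0.013, 0.06]
force: [1.5, 0.5, 1.7]
width: -0.0001
grasp_force: 0.0
```

```bash
python3 look.py home; python3 pl.py; python3 -c "
from h import *
s=status.observe();print(s['tool_pos'],s['eef_rot'],s['force'],s['time'])"
```

```text
top plate top 967 z 61.5 x [-27.   57.4] y [ 30.1 113.2]
scene plate top 312 z 61.4 x [-27.7  15.3] y [ 29.1 112.7]
[ 0.46247024 -0.00049188  0.08437564] [ 3.14034303 -0.00637093  0.05965735] [0.57175123 0.17931982 0.19983011] 12.55
```

View pics/home.png

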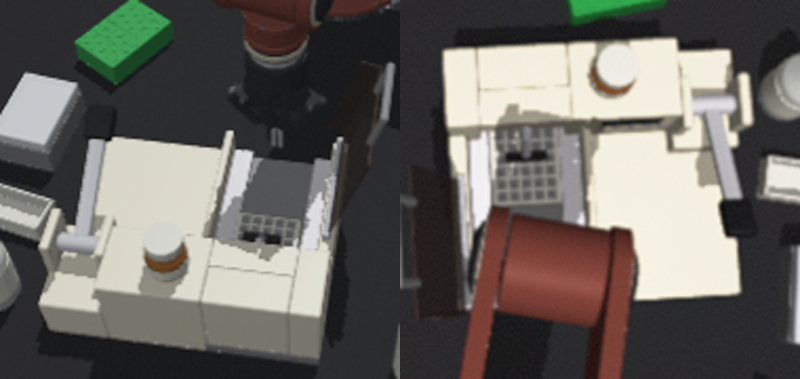

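jog_arm(moves=[{"gripper":0,"tx":0,"ty":0,"tz":-0.055,"rx":0,"ry":0,"rz":0},{"gripper":0,"tx":0,"ty":0,"tz":-0.11,"rx":0,"ry":0,"rz":0},{"gripper":0,"tx":0,"ty":0,"tz":-0.165,"rx":0,"ry":0,"rz":0},{"gripper":0,"tx":0,"ty":0.02,"tz":-0.22,"rx":0,"ry":0,"rz":0},{"gripper":0,"tx":0.01,"ty":0.07,"tz":-0.22,"rx":0,"ry":0,"rz":0},{"gripper":0,"tx":0.02,"ty":0.12,"tz":-0.22,"rx":0,"ry":0,"rz":0},{"gripper":0,"tx":0.03,"ty":0.17,"tz":-0.22,"rx":0,"ry":0,"rz":0},{"gripper":0,"tx":0.04,"ty":0.22,"tz":-0.22,"rx":0,"ry":0,"rz":0},{"gripper":0,"tx":0.05,"ty":0.26,"tz":-0.22,"rx":0,"ry":0,"rz":0},{"gripper":0,"tx":0.066,"ty":0.294,"tz":-0.22,"rx":0,"ry":0,"rz":0},{"gripper":0,"tx":0.066,"ty":0.294,"tz":-0.22,"rx":0,"ry":0,"rz":0},{"gripper":0,"tx":0.066,"ty":0.294,"tz":-0.16,"rx":0,"ry":0,"rz":0},{"gripper":0,"tx":0.066,"ty":0.294,"tz":-0.16,"rx":0,"ry":0,"rz":0}])

```text
time: 13.63
tool_pos: [0.5198, -0.2156, 0.1939]
eef_rot: [-3.135, 0.01, 0.059]
force: [-1.7, 0.5, -1.9]
width: 0.0002
grasp_force: 0.0
```

```bash
python3 look.py pad; python3 - <<'E'
from h import *
a=.06; R=np.array([[np.cos(a),-np.sin(a)],[np.sin(a),np.cos(a)]])
s=status.observe();t=s['tool_pos'];print(t,s['eef_rot'],s['force'],s['time'],'shaker',(t[:2]-[.576,-.0645])@R)
z=np.load('scene.npz'); X=cloud('scene',z['d']); S=X.copy(); S[...,:2]=(X[...,:2]-[.576,-.0645])@R; S*=1000
for v in range(0,420,2):
    m=(S[v,:,0]>-100)&(S[v,:,0]<-20)&(S[v,:,1]>-185)&(S[v,:,1]<-115)&(S[v,:,2]>140)&(S[v,:,2]<240)
    if m.sum()>1: print(v,np.where(m)[0][[0,-1]],np.median(S[v,m],0).round())
E
```

```text
[ 0.52112859 -0.21583008  0.19804877] [-3.1373513   0.00605053  0.06018807] [ 0.46503672 -0.40344855  0.51975683] 13.7333 shaker [-0.06384703 -0.14776746]
164 [178 188] [ -55. -146.  238.]
166 [181 186] [ -53. -146.  232.]
170 [182 192] [ -80. -152.  184.]
172 [181 194] [ -74. -151.  184.]
174 [181 194] [ -70. -149.  180.]
176 [181 194] [ -65. -149.  178.]
178 [180 193] [ -59. -151.  176.]
180 [180 193] [ -54. -150.  173.]
182 [180 193] [ -50. -149.  172.]
184 [180 192] [ -45. -149.  169.]
186 [182 192] [ -43. -148.  164.]
188 [182 189] [ -37. -150.  161.]
190 [182 189] [ -33. -150.  158.]
192 [181 188] [ -27. -150.  158.]
194 [181 188] [ -23. -149.  154.]
196 [184 188] [ -22. -147.  146.]
```

View pics/pad.png

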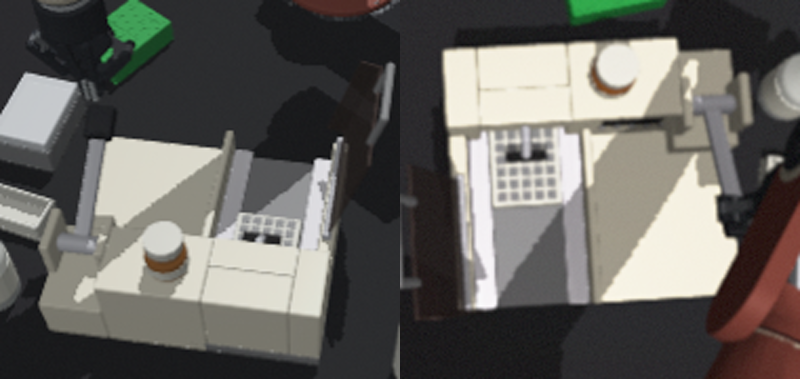

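jog_arm(moves=[{"gripper":0,"tx":0,"ty":0.003,"tz":0.03,"rx":0,"ry":0,"rz":0},{"gripper":0,"tx":0,"ty":0.003,"tz":0.05,"rx":0,"ry":0,"rz":0},{"gripper":0,"tx":-0.002,"ty":0.003,"tz":0.062,"rx":0,"ry":0,"rz":0},{"gripper":0,"tx":-0.004,"ty":0.003,"tz":0.072,"rx":0,"ry":0,"rz":0},{"gripper":0,"tx":-0.007,"ty":0.003,"tz":0.082,"rx":0,"ry":0,"rz":0},{"gripper":0,"tx":-0.009,"ty":0.003,"tz":0.092,"rx":0,"ry":0,"rz":0},{"gripper":0,"tx":-0.011,"ty":0.003,"tz":0.102,"rx":0,"ry":0,"rz":0},{"gripper":0,"tx":-0.013,"ty":0.003,"tz":0.112,"rx":0,"ry":0,"rz":0},{"gripper":0,"tx":-0.015,"ty":0.003,"tz":0.122,"rx":0,"ry":0,"rz":0},{"gripper":0,"tx":-0.016,"ty":0.003,"tz":0.132,"rx":0,"ry":0,"rz":0},{"gripper":0,"tx":-0.018,"ty":0.003,"tz":0.142,"rx":0,"ry":0,"rz":0},{"gripper":0,"tx":-0.019,"ty":0.003,"tz":0.15,"rx":0,"ry":0,"rz":0},{"gripper":0,"tx":-0.02,"ty":0.003,"tz":0.158,"rx":0,"ry":0,"rz":0},{"gripper":0,"tx":-0.021,"ty":0.003,"tz":0.165,"rx":0,"ry":0,"rz":0},{"gripper":0,"tx":-0.021,"ty":0.003,"tz":0.165,"rx":0,"ry":0,"rz":0}])

```text
time: 14.98
tool_pos: [0.5063, -0.2198, 0.0761]
eef_rot: [-3.14, 0.002, 0.06]
force: [-0.9, 0.6, -0.6]
width: 0.0001
grasp_force: 0.0
```

jog_arm(moves=[{"gripper":0,"tx":0,"ty":0,"tz":0.005,"rx":0,"ry":0,"rz":0},{"gripper":0,"tx":0,"ty":0,"tz":0.01,"rx":0,"ry":0,"rz":0},{"gripper":0,"tx":0,"ty":0,"tz":0.01,"rx":0,"ry":0,"rz":0},{"gripper":0,"tx":0,"ty":0,"tz":0.01,"rx":0,"ry":0,"rz":0}])

```text
time: 15.32
tool_pos: [0.5076, -0.2206, 0.0706]
eef_rot: [3.141, -0.0, 0.06]
force: [1.4, 0.4, -0.1]
width: -0.0002
grasp_force: 0.0
```

jog_arm(moves=[{"gripper":0,"tx":0,"ty":0,"tz":0.005,"rx":0,"ry":0,"rz":0},{"gripper":0,"tx":0,"ty":0,"tz":0.009,"rx":0,"ry":0,"rz":0},{"gripper":0,"tx":0,"ty":0,"tz":0.009,"rx":0,"ry":0,"rz":0}])

```text
time: 15.57
tool_pos: [0.5128, -0.2233, 0.0702]
eef_rot: [3.135, -0.012, 0.06]
force: [0.1, 0.3, 20.0]
width: 0.0001
grasp_force: 10.1
```

```bash
python3 look.py press; python3 - <<'E'
from h import *
a=.06; R=np.array([[np.cos(a),-np.sin(a)],[np.sin(a),np.cos(a)]])
s=status.observe();t=s['tool_pos'];print(t,s['force'],s['time'],'shaker',(t[:2]-[.576,-.0645])@R)
z=np.load('scene.npz'); X=cloud('scene',z['d']); S=X.copy(); S[...,:2]=(X[...,:2]-[.576,-.0645])@R; S*=1000
for v in range(150,260,3):
    m=(S[v,:,0]>-110)&(S[v,:,0]<40)&(S[v,:,1]>-185)&(S[v,:,1]<-115)&(S[v,:,2]>60)&(S[v,:,2]<240)
    if m.sum()>1: print(v,np.where(m)[0][[0,-1]],np.median(S[v,m],0).round())
E
```

```text
[ 0.51268453 -0.22318449  0.07027078] [ 1.90123003  0.52204576 17.57391659] 15.6667 shaker [-0.07271689 -0.1546023 ]
162 [195 197] [ -68. -118.  237.]
165 [169 199] [ -65. -121.  227.]
168 [172 199] [ -48. -130.  234.]
171 [173 198] [ -60. -145.  207.]
174 [176 195] [ -58. -149.  196.]
177 [177 200] [ -65. -146.  176.]
180 [176 200] [ -61. -147.  167.]
183 [177 200] [ -61. -146.  153.]
186 [184 201] [ -67. -145.  132.]
189 [184 201] [ -67. -146.  117.]
192 [186 200] [ -69. -146.  101.]
195 [186 199] [ -61. -147.  100.]
198 [187 198] [ -52. -145.   97.]
201 [186 194] [ -41. -149.   98.]
204 [185 193] [ -31. -148.   96.]
207 [184 191] [ -19. -151.   99.]
210 [183 190] [  -8. -150.  101.]
213 [182 189] [   3. -150.  102.]
216 [181 188] [  13. -150.  103.]
219 [180 187] [  25. -149.  105.]
222 [179 186] [  33. -149.  104.]
228 [172 186] [  36. -176.   72.]
```

View pics/press.png

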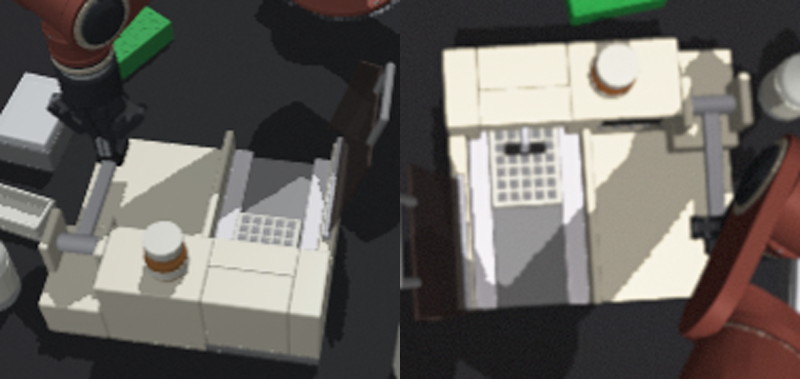

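jog_arm(moves=[{"gripper":0,"tx":0,"ty":0,"tz":-0.04,"rx":0,"ry":0,"rz":0},{"gripper":0,"tx":0,"ty":0,"tz":-0.09,"rx":0,"ry":0,"rz":0},{"gripper":0,"tx":0,"ty":0,"tz":-0.14,"rx":0,"ry":0,"rz":0},{"gripper":0,"tx":0,"ty":0,"tz":-0.19,"rx":0,"ry":0,"rz":0},{"gripper":0.35,"tx":0,"ty":0,"tz":-0.24,"rx":0,"ry":0,"rz":0},{"gripper":0.35,"tx":0,"ty":-0.02,"tz":-0.29,"rx":0,"ry":0,"rz":0},{"gripper":0.35,"tx":0,"ty":-0.05,"tz":-0.34,"rx":0,"ry":0,"rz":0},{"gripper":0.35,"tx":0,"ty":-0.1,"tz":-0.35,"rx":0,"ry":0,"rz":0},{"gripper":0.35,"tx":0,"ty":-0.15,"tz":-0.35,"rx":0,"ry":0,"rz":0},{"gripper":0.35,"tx":0,"ty":-0.2,"tz":-0.35,"rx":0,"ry":0,"rz":0},{"gripper":0.35,"tx":0,"ty":-0.25,"tz":-0.35,"rx":0,"ry":0,"rz":0},{"gripper":0.35,"tx":0,"ty":-0.3,"tz":-0.35,"rx":0,"ry":0,"rz":0},{"gripper":0.35,"tx":0,"ty":-0.35,"tz":-0.35,"rx":0,"ry":0,"rz":0},{"gripper":0.35,"tx":0,"ty":-0.4,"tz":-0.35,"rx":0,"ry":0,"rz":0},{"gripper":0.35,"tx":0,"ty":-0.44,"tz":-0.35,"rx":0,"ry":0,"rz":0},{"gripper":0.35,"tx":0,"ty":-0.47,"tz":-0.35,"rx":0,"ry":0,"rz":0},{"gripper":0.35,"tx":0,"ty":-0.484,"tz":-0.35,"rx":0,"ry":0,"rz":0},{"gripper":0.35,"tx":0,"ty":-0.484,"tz":-0.35,"rx":0,"ry":0,"rz":0},{"gripper":0.35,"tx":0,"ty":-0.484,"tz":-0.35,"rx":0,"ry":0,"rz":0}])

```text
time: 17.25
tool_pos: [0.4857, 0.1415, 0.3259]
eef_rot: [3.141, 0.0, 0.06]
force: [1.0, 0.6, -0.3]
width: 0.0297
grasp_force: 0.0
```

```bash
python3 - <<'E'
from h import *
a=.06; R=np.array([[np.cos(a),-np.sin(a)],[np.sin(a),np.cos(a)]])
grab('scene'); grab('top')
s=status.observe();t=s['tool_pos'];print(t,s['eef_rot'],s['force'],s['time'],'shaker',(t[:2]-[.576,-.0645])@R)
for n in('scene','top'):
    z=np.load(n+'.npz'); X=cloud(n,z['d']); S=X.copy(); S[...,:2]=(X[...,:2]-[.576,-.0645])@R; S*=1000
    f=lambda x0,x1,y0,y1,z0,z1:S[(S[...,0]>x0)&(S[...,0]<x1)&(S[...,1]>y0)&(S[...,1]<y1)&(S[...,2]>z0)&(S[...,2]<z1)]
    b=f(-118,-28,180,235,262,297); print(n,'bar',len(b),np.median(b,0).round(1) if len(b) else '',np.percentile(b,[3,97],axis=0).round() if len(b) else '')
    b=f(-60,0,-160,-140,60,200); print('lever',len(b),np.median(b,0).round(1) if len(b) else '')
    b=f(-110,-45,-175,-125,60,200); print('pad',len(b),np.median(b,0).round(1) if len(b) else '')
E
python3 pl.py
```

```text
[0.48590749 0.14061476 0.32603183] [3.14101135e+00 1.69278529e-04 5.82339847e-02] [ 0.44718526  0.27911342 -0.25281695] 17.35 shaker [-0.07763089  0.21014797]
scene bar 137 [-66.9 205.9 280.9] [[-114.  199.  266.]
 [ -30.  211.  285.]]
lever 133 [ -31.3 -149.2   98.9]
pad 215 [ -72.5 -148.6   98.9]
top bar 0  
lever 169 [ -28.8 -148.9   99.3]
pad 320 [ -75.5 -146.1   99.4]
top plate top 983 z 61.5 x [-27.2  57.2] y [ 30.1 113.2]
scene plate top 400 z 61.1 x [-27.8  15.7] y [ 29.2 112.4]
```

jog_arm(moves=[{"gripper":0.35,"tx":0.005,"ty":0.005,"tz":0.02,"rx":0,"ry":0,"rz":0},{"gripper":0.35,"tx":0.005,"ty":0.005,"tz":0.05,"rx":0,"ry":0,"rz":0},{"gripper":0.35,"tx":0.005,"ty":0.005,"tz":0.08,"rx":0,"ry":0,"rz":0},{"gripper":0.35,"tx":0.005,"ty":0.005,"tz":0.105,"rx":0,"ry":0,"rz":0},{"gripper":0.35,"tx":0.005,"ty":0.005,"tz":0.126,"rx":0,"ry":0,"rz":0},{"gripper":0.35,"tx":0.005,"ty":0.005,"tz":0.126,"rx":0,"ry":0,"rz":0},{"gripper":0,"tx":0.005,"ty":0.005,"tz":0.126,"rx":0,"ry":0,"rz":0},{"gripper":0,"tx":0.005,"ty":0.005,"tz":0.126,"rx":0,"ry":0,"rz":0},{"gripper":0,"tx":0.005,"ty":0.005,"tz":0.126,"rx":0,"ry":0,"rz":0},{"gripper":0,"tx":0.005,"ty":0.005,"tz":0.126,"rx":0,"ry":0,"rz":0},{"gripper":0,"tx":0.005,"ty":0.005,"tz":0.126,"rx":0,"ry":0,"rz":0}], force=30)

```text
time: 18.27
tool_pos: [0.4902, 0.1373, 0.2327]
eef_rot: [3.139, -0.002, 0.059]
force: [-0.1, -6.0, -0.2]
width: 0.009
grasp_force: 29.8
```

jog_arm(moves=[{"gripper":0,"tx":0,"ty":0.0132,"tz":-0.0034,"rx":0,"ry":0,"rz":0},{"gripper":0,"tx":0,"ty":0.0266,"tz":-0.0062,"rx":0,"ry":0,"rz":0},{"gripper":0,"tx":0,"ty":0.0401,"tz":-0.0083,"rx":0,"ry":0,"rz":0},{"gripper":0,"tx":0,"ty":0.0537,"tz":-0.0097,"rx":0,"ry":0,"rz":0},{"gripper":0,"tx":0,"ty":0.0673,"tz":-0.0105,"rx":0,"ry":0,"rz":0},{"gripper":0,"tx":0,"ty":0.081,"tz":-0.0105,"rx":0,"ry":0,"rz":0},{"gripper":0,"tx":0,"ty":0.0946,"tz":-0.0099,"rx":0,"ry":0,"rz":0},{"gripper":0,"tx":0,"ty":0.1082,"tz":-0.0086,"rx":0,"ry":0,"rz":0},{"gripper":0,"tx":0,"ty":0.1218,"tz":-0.0066,"rx":0,"ry":0,"rz":0},{"gripper":0,"tx":0,"ty":0.1352,"tz":-0.004,"rx":0,"ry":0,"rz":0},{"gripper":0,"tx":0,"ty":0.1484,"tz":-0.0006,"rx":0,"ry":0,"rz":0},{"gripper":0,"tx":0,"ty":0.1615,"tz":0.0033,"rx":0,"ry":0,"rz":0},{"gripper":0,"tx":0,"ty":0.1743,"tz":0.008,"rx":0,"ry":0,"rz":0},{"gripper":0,"tx":0,"ty":0.1869,"tz":0.0132,"rx":0,"ry":0,"rz":0},{"gripper":0,"tx":0,"ty":0.1993,"tz":0.0191,"rx":0,"ry":0,"rz":0},{"gripper":0,"tx":0,"ty":0.2113,"tz":0.0256,"rx":0,"ry":0,"rz":0},{"gripper":0,"tx":0,"ty":0.223,"tz":0.0327,"rx":0,"ry":0,"rz":0},{"gripper":0,"tx":0,"ty":0.2343,"tz":0.0404,"rx":0,"ry":0,"rz":0},{"gripper":0,"tx":0,"ty":0.2452,"tz":0.0486,"rx":0,"ry":0,"rz":0},{"gripper":0,"tx":0,"ty":0.2557,"tz":0.0574,"rx":0,"ry":0,"rz":0}], force=30)

```text
time: 19.93
tool_pos: [0.5018, -0.0541, 0.188]
eef_rot: [-3.142, -0.002, 0.06]
force: [6.1, 2.6, -1.0]
width: 0.0091
grasp_force: 31.2
```

jog_arm(moves=[{"gripper":0,"tx":0,"ty":0.01,"tz":0.0092,"rx":0,"ry":0,"rz":0},{"gripper":0,"tx":0,"ty":0.0196,"tz":0.019,"rx":0,"ry":0,"rz":0},{"gripper":0,"tx":0,"ty":0.0286,"tz":0.0292,"rx":0,"ry":0,"rz":0},{"gripper":0,"tx":0,"ty":0.0372,"tz":0.0399,"rx":0,"ry":0,"rz":0},{"gripper":0,"tx":0,"ty":0.0452,"tz":0.051,"rx":0,"ry":0,"rz":0},{"gripper":0,"tx":0,"ty":0.0526,"tz":0.0624,"rx":0,"ry":0,"rz":0},{"gripper":0,"tx":0,"ty":0.0594,"tz":0.0743,"rx":0,"ry":0,"rz":0},{"gripper":0,"tx":0,"ty":0.0657,"tz":0.0864,"rx":0,"ry":0,"rz":0},{"gripper":0,"tx":0,"ty":0.0713,"tz":0.0989,"rx":0,"ry":0,"rz":0},{"gripper":0,"tx":0,"ty":0.0763,"tz":0.1116,"rx":0,"ry":0,"rz":0},{"gripper":0,"tx":0,"ty":0.0807,"tz":0.1245,"rx":0,"ry":0,"rz":0},{"gripper":0,"tx":0,"ty":0.0844,"tz":0.1377,"rx":0,"ry":0,"rz":0},{"gripper":0,"tx":0,"ty":0.0875,"tz":0.151,"rx":0,"ry":0,"rz":0},{"gripper":0,"tx":0,"ty":0.0898,"tz":0.1645,"rx":0,"ry":0,"rz":0},{"gripper":0,"tx":0,"ty":0.0915,"tz":0.178,"rx":0,"ry":0,"rz":0},{"gripper":0,"tx":0,"ty":0.0926,"tz":0.1916,"rx":0,"ry":0,"rz":0},{"gripper":0,"tx":0,"ty":0.0929,"tz":0.2026,"rx":0,"ry":0,"rz":0},{"gripper":0,"tx":0,"ty":0.0929,"tz":0.2026,"rx":0,"ry":0,"rz":0}], force=30)

```text
time: 21.43
tool_pos: [0.5056, -0.1238, 0.0349]
eef_rot: [3.14, -0.001, 0.06]
force: [7.3, -2.6, 0.1]
width: 0.0086
grasp_force: 32.6
```

Lid is down. I'll release, rise clear and back off, then wait for it to settle.

jog_arm(moves=[{"gripper":0.35,"tx":0,"ty":0,"tz":0,"rx":0,"ry":0,"rz":0},{"gripper":0.35,"tx":0,"ty":0,"tz":0,"rx":0,"ry":0,"rz":0},{"gripper":0.35,"tx":0,"ty":0,"tz":0,"rx":0,"ry":0,"rz":0},{"gripper":0.35,"tx":0,"ty":0,"tz":0,"rx":0,"ry":0,"rz":0},{"gripper":0.35,"tx":0,"ty":0,"tz":0,"rx":0,"ry":0,"rz":0},{"gripper":0.35,"tx":0,"ty":0,"tz":-0.02,"rx":0,"ry":0,"rz":0},{"gripper":0.35,"tx":0,"ty":0,"tz":-0.05,"rx":0,"ry":0,"rz":0},{"gripper":0.35,"tx":0,"ty":0,"tz":-0.1,"rx":0,"ry":0,"rz":0},{"gripper":0.35,"tx":0,"ty":0,"tz":-0.15,"rx":0,"ry":0,"rz":0},{"gripper":0.35,"tx":0,"ty":0,"tz":-0.2,"rx":0,"ry":0,"rz":0},{"gripper":0.35,"tx":0,"ty":0,"tz":-0.25,"rx":0,"ry":0,"rz":0},{"gripper":0.35,"tx":0,"ty":0,"tz":-0.3,"rx":0,"ry":0,"rz":0},{"gripper":0.35,"tx":-0.05,"ty":0,"tz":-0.35,"rx":0,"ry":0,"rz":0},{"gripper":0.35,"tx":-0.1,"ty":0,"tz":-0.35,"rx":0,"ry":0,"rz":0},{"gripper":0.35,"tx":-0.13,"ty":0,"tz":-0.35,"rx":0,"ry":0,"rz":0},{"gripper":0.35,"tx":-0.13,"ty":0,"tz":-0.35,"rx":0,"ry":0,"rz":0},{"gripper":0.35,"tx":-0.13,"ty":0,"tz":-0.35,"rx":0,"ry":0,"rz":0}])

```text
time: 22.85
tool_pos: [0.4073, -0.1286, 0.2997]
eef_rot: [3.14, -0.002, 0.059]
force: [0.3, 0.1, 0.3]
width: 0.0298
grasp_force: 0.0
```

```bash
python3 look.py end; python3 - <<'E'
from h import *
a=.06; R=np.array([[np.cos(a),-np.sin(a)],[np.sin(a),np.cos(a)]])
z=np.load('scene.npz'); X=cloud('scene',z['d']); S=X.copy(); S[...,:2]=(X[...,:2]-[.576,-.0645])@R; S*=1000
f=lambda x0,x1,y0,y1,z0,z1:S[(S[...,0]>x0)&(S[...,0]<x1)&(S[...,1]>y0)&(S[...,1]<y1)&(S[...,2]>z0)&(S[...,2]<z1)]
for n,b in(('bar',f(-110,-30,-65,-45,60,150)),('lidR',f(-140,0,10,30,60,150)),('pad',f(-105,-55,-165,-135,60,200)),('lever',f(-40,20,-160,-140,60,200))): print(n,len(b),np.median(b,0).round(1))
s=status.observe(); print(s['tool_pos'],s['time'],s['force'])
E
```

```text
bar 87 [-67.1 -54.1  84.7]
lidR 286 [-66.5  20.3  84. ]
pad 140 [ -76.5 -150.6   99.5]
lever 135 [  -9.4 -149.7  100.8]
[ 0.40805419 -0.12843561  0.29876415] 22.95 [ 0.22302066 -0.08457206  0.66097969]
```

View pics/end.png

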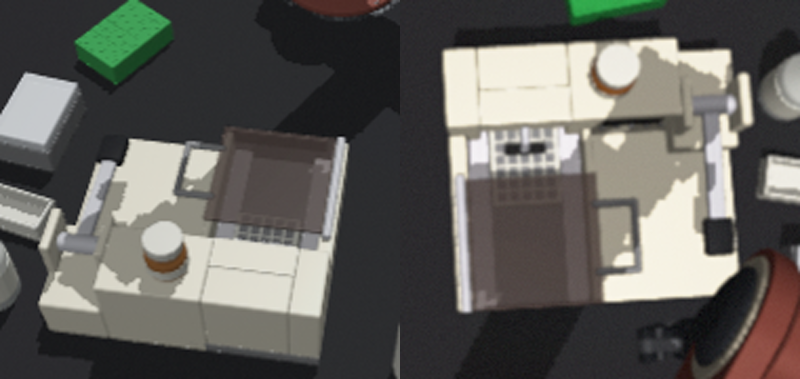

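The lid is shut with its bar at z≈0.085, as at the start. The lever is latched with its pad at z≈0.099, the plate is home, the arm is clear, and the things in view haven't moved.

```bash
python3 -c "
from workcell import arm
print(arm.job_done())"
```

```text
the job is handed in; nothing more can be done
None
```

The job is handed in at about 23 s: lid opened, plate pushed home to the stop, lever latched down and lid shut again, all checked in the camera images, with the other things in view left in place.

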